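# Aim a radio on the antenna turntable

### The job

Turn the turntable by gently pushing sideways on its yellow spokes with a finger, until the slotted front of the small white radio standing on it faces straight at the orange antenna. Do not pinch the spokes, and do not touch or lift the radio; leave it standing in its cradle and leave the antennas and the things on the bench alone.

Things in the scene. Friction and masses are not known exactly. Their poses are not given: they have to be found in the camera images.
- positioner: The turntable's fixed dark foot, 150 mm across. Origin on the turning axis, at bench level; z up. It does not move.
- turntable_axis (a point): The turntable: grey disc, radius 88 mm, 52 to 68 mm above the bench, with a 10 mm high steel fence in its middle as the radio's cradle. It turns about its vertical axis either way, further than a full turn, with friction of about 0.16 N m, and stays where left. This point: on the axis, on the disc's top face; z up, x and y turn with the disc.
- spokes_left: Four straight yellow spokes point out from the disc, at 45, 135, 225, 315 degrees from its x axis; each 12 mm wide, 52 to 68 mm above the bench, out to 157 mm from the axis, free bench below. This is the counter-clockwise-side half (6 mm) of all four: pushing it turns the disc clockwise from above. Origin on the turning axis at bench level, x, y turn with the disc.
- spokes_right: The other, clockwise-side half (6 mm) of the same four spokes: pushing it turns the disc counter-clockwise from above. Same origin and axes. Pressing both halves at once counts as pinching.
- turntable (a joint): Turn of the disc relative to its foot, rad, 0 at the start, growing counter-clockwise seen from above.
- radio: Small loose white radio, 40 mm deep (x), 80 wide (y), 95 high, 107 with its two brass connectors; 0.5 kg. It stands in the cradle over the turning axis, underside 68 mm above the bench, 1.5 mm play, and turns with the disc. Origin: middle of its underside, z up. Its front, with rows of black slots, faces its -x (the disc's -x at the start); dark metal fins at its back.
- radio_front (a point): Middle of the radio's slotted front face, 20 mm ahead (-x) of the radio's origin and 47.5 mm above its underside.
- antenna_orange: The antenna to aim at: orange hour-glass of two cones, 70 mm across, on a black pole with a dark foot 90 mm across, 182 mm high, fixed to the bench. Origin on the pole's axis at bench level.
- antenna_blue: The same antenna in blue: not the one to aim at; fixed.
- antenna_white: The same antenna in white: not the one to aim at; fixed.
- wrench: Steel open-ended wrench, 160 mm long, lying loose on the bench beside the turntable; leave it alone.
- adapter: Brass connector adapter, 28 mm across and 42 mm high, standing loose on the bench; leave it alone.
- attenuator: Blue finned attenuator, 80 mm long with its steel ends, 32 mm wide and 30 mm high, lying loose on the bench; leave it alone.
Not all that is in view belongs to the job. Several things have the shape of the antenna_orange; the one meant has the colours described above.

How it is judged:
At the end, for the whole second after the job is handed in: A line straight out of the radio's front passes within 30 mm of the orange antenna's pole, which is ahead of it; the radio stands upright (0.05 rad) in its cradle (within 4 mm in height, 6 mm of the axis); disc and radio at rest (y of antenna_orange in the frame of radio between -0.03 and 0.03 m and x of antenna_orange in the frame of radio below -0.1 m and z of radio in the frame of turntable_axis between -0.004 and 0.004 m and horizontal distance between radio and turntable_axis below 0.006 m and angle between radio's own z axis and vertical below 0.05 rad and linear speed of radio below 0.01 m/s and velocity of joint turntable between -0.03 and 0.03 rad/s); the robot touches nothing.
It fails at once if a spoke is pinched: both sides of the spokes pressed by the fingers at once (over 2 N each) (contact force between the fingers and spokes_left above 2 N and contact force between the fingers and spokes_right above 2 N).
It fails at once if the turntable is not pushed gently (over 25 N, or spun faster than 2.5 rad/s) (contact force between any of the fingers, the arm and spokes_left above 25 N or contact force between any of the fingers, the arm and spokes_right above 25 N or velocity of joint turntable above 2.5 rad/s or velocity of joint turntable below -2.5 rad/s).
It fails at once if the radio is touched by the robot (over 1 N), lifted out of its cradle (over 8 mm) or tipped (over 0.15 rad) (contact force between any of the fingers, the arm and radio above 1 N or z of radio in the frame of turntable_axis above 0.008 m or angle between radio's own z axis and vertical above 0.15 rad).
It fails at once if an antenna is knocked (over 5 N) (contact force between any of the fingers, the arm and antenna_orange above 5 N or contact force between any of the fingers, the arm and antenna_blue above 5 N or contact force between any of the fingers, the arm and antenna_white above 5 N).
It fails at once if a thing on the bench is moved (over 10 mm) (distance of any of wrench, adapter, attenuator from where it was at the start of the episode above 0.01 m).
It also fails if it takes over 67 s, if anything falls off the work surface, if the arm or the gripper's body presses on something with over 40 N, if the wrist force passes 120 N, or if a joint passes its speed limit or range.

### The arm

A 6-joint arm with a two-finger parallel gripper is mounted at the origin on the work surface. World frame = base frame: x ahead of the robot, y to its left, z up, the work surface at z = 0. Lengths are in m, angles in rad, forces in N, time in s.
With the tool pointing down it reaches from about 0.35 to 0.975 m from the base axis. Payload 4.9 kg.
Tool frame: the origin (TCP) lies at the very end of the fingers, on their centre line; the grasp point (between the pads) lies 19 mm behind it; z points along the fingers, x is the direction in which the jaws open and shut, and the axes are right-handed (so a half turn about z gives the same grasp; the last joint's range is limited). The gripper opens to 85 mm and grips with 20 to 120 N. Pads are 22 mm wide; open, the fingers measure 114 mm over their backs; the gripper's body (76 mm by 85 mm) begins 54 mm behind the grasp point. The pads swing forward as they close: fully open they stand 13 mm farther back than shut.
Start: joints at [0.994, 0.053, 1.613, -0, 1.476, -0.119], TCP at [0.276, 0.561, 0.231] pointing down, gripper open.
Joint ranges: [-3.01, 3.01], [-1.01, 2.22], [0.06, 2.58], [-1.02, 4.17], [0.09, 2.62], [-3.14, 3.14]. Speed limits (rad/s): [2.57, 2.57, 3.14, 3.14, 3.14, 3.14].

### API

Orientations are given as a unit quaternion [w, x, y, z].
In Python, from plant import manip, imaging gives the robot as it stands.
- The arm moves only by the shell command python3 -m pendant 'ROWS'. ROWS is JSON, a list that holds one entry, the list of rows, each a list of 7 numbers: the turn, a rotation vector about the world's x, y, z in units of pi rad (1.0 is pi rad), then the shift along the world's x, y, z in units of 250 mm (1.0 is 250 mm), then the opening, from 0 (shut) to 1 (fully open). In form: [[[ax, ay, az, tx, ty, tz, claw], ...]]. A call has 1 to 20 rows; each row shifts and turns the commanded pose from where the row before left it; what a row does not reach is not made up. A row lasts 1/8 s, in which the tool goes at most 62.5 mm and 10.7 degrees, less where a joint would pass 70% of its speed; a pose out of reach is approached as far as the arm can. A call with a number of a shift or a turn outside -1 to 1 is refused whole. A call with a gripper value outside its range is refused whole. The fingers move at their own pace and stop on an object; the grip force is fixed at half the most. Time passes only in rows, so rows that do not move let the fingers close. It gives the time, the measured TCP pose, the force and the opening at its end, in the units of the state.
- manip.state(): the state, without advancing time (a new reading comes with each control period).
- imaging.grab_frame(name): name is "scene" or "top" or "wrist"; returns a dict with "frame" (384x512x3 uint8, blue, green, red), "mtx" (3x3 intrinsics, pixels), "world_to_cam" (4x4, takes a point from world to camera coordinates). Camera axes: x right, y down, z forward; pixel columns grow to the right and rows downward; lengths in m; the calibration is good to about 2 mm. The wrist camera is an equidistant fisheye: a pixel r from the principal point sees the ray r / f radians off the axis. A picture is of the moment at which its call begins. There is no depth.
- manip.job_done(): hands the job in, once; it reports no verdict.
The state is a dict: "time": time; "joint_pos": joint angles; "joint_vel": joint speeds; "joint_efforts": joint torques, N m; "tool_pos": TCP position; "tool_rot": TCP orientation; "contact_force": force on the tool from outside, world axes, zero at the start; "ft_torque": the same for the moment, N m; "gripper_width": opening from 0.0 (shut) to 1.0 (fully open).
Only numpy, scipy, OpenCV 4.12 (cv2) and the standard library are available. Lean on these libraries where they do the work, as an engineer would, in place of code of your own. Each camera call takes 0.05 s, during which the arm holds its last target. There are 200 camera calls.

## Working session

There is one attempt and no reset: what is moved stays moved. The work goes in short steps, Python scripts to look and compute and a shell command to move; the robot and the scene stay as the last step left them, time stands still between calls to the robot, and variables do not carry over. Pictures are saved under pics/ and viewed, about 8 in all and at most 12, crops included, and the job is handed in when it is done.

```bash
mkdir -p pics; ls; python3 - <<'E'
from plant import manip, imaging
import cv2
for n in ("top","scene"):
    d=imaging.grab_frame(n); cv2.imwrite(f"pics/{n}0.png",d["frame"]); print(n,d["mtx"].tolist(),d["world_to_cam"].round(4).tolist())
print(manip.state())
E
```

```text
pics
top [[396.27348203164456, 0.0, 253.86791028054986], [0.0, 396.27348203164456, 189.38318531993824], [0.0, 0.0, 1.0]] [[0.0252, -0.9997, 0.0011, 0.0585], [-0.9838, -0.025, -0.1776, 0.5524], [0.1775, 0.0034, -0.9841, 1.0367], [0.0, 0.0, 0.0, 1.0]]
scene [[414.89092217892227, 0.0, 258.3557814553199], [0.0, 414.89092217892227, 190.54093799735125], [0.0, 0.0, 1.0]] [[-0.7956, 0.6058, 0.0052, 0.3802], [0.4834, 0.64, -0.5973, -0.2652], [-0.3652, -0.4727, -0.802, 1.4622], [0.0, 0.0, 0.0, 1.0]]
{'time': 0.1, 'joint_pos': array([ 9.93987913e-01,  5.32955293e-02,  1.61415413e+00,  1.68048053e-06,
        1.47602486e+00, -1.18976172e-01]), 'joint_vel': array([-4.18824765e-04, -1.84493949e-03, -1.93062448e-03,  8.13015025e-04,
       -4.84513786e-07,  9.72711618e-04]), 'joint_efforts': array([ 1.42325016e-04, -3.94905746e+01, -3.71362567e+01, -9.54621692e-05,
        3.96564908e-03,  1.81152825e-05]), 'tool_pos': array([0.27592613, 0.56015946, 0.23018459]), 'tool_rot': array([ 3.97897607e-04,  8.49118221e-01,  5.28202007e-01, -8.52660402e-04]), 'contact_force': array([0.36817276, 0.17426317, 0.41512675]), 'ft_torque': array([-0.02028217, -0.01830965, -0.03765524]), 'gripper_width': 0.9973688047349203}
```

View pics/top0.png

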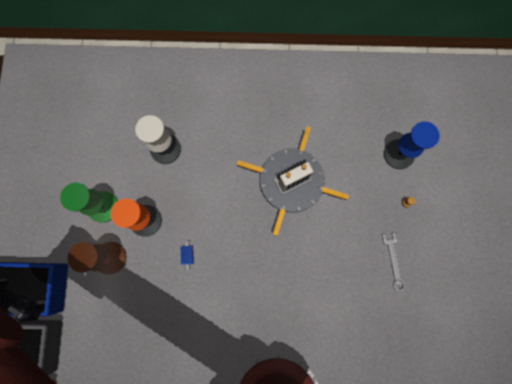

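View pics/scene0.png

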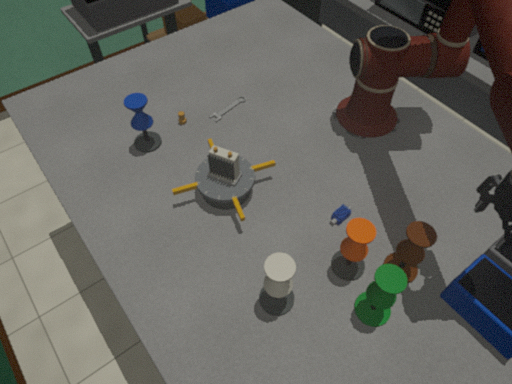

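Top view: orange antenna at (130,213), with green (75,197), brown (82,257), white (150,130) and blue (424,135) as the same shape. Only (130,213) is orange. The turntable is at about (292,180). Next I measure these and confirm in an enlarged crop.

```bash
cat > h.py <<'E'
import numpy as np, cv2
from plant import manip, imaging
def ray(d,px,z):
    W=d["world_to_cam"]; R=W[:3,:3]; c=-R.T@W[:3,3]
    v=R.T@np.linalg.inv(d["mtx"])@np.array([px[0],px[1],1.]); return (c+v*(z-c[2])/v[2])
def spokes(d,z=.068):
    hsv=cv2.cvtColor(d["frame"],cv2.COLOR_BGR2HSV)
    m=cv2.inRange(hsv,(15,150,120),(28,255,255))
    n,l,s,c=cv2.connectedComponentsWithStats(m)
    out=[]
    for i in range(1,n):
        if s[i,4]>40:
            ys,xs=np.where(l==i)
            P=np.array([ray(d,p,z)[:2] for p in zip(xs,ys)])
            u=np.linalg.svd(P-P.mean(0),full_matrices=False)[2][0]
            out.append((c[i],P.mean(0),u))
    return out
def axis(sp):  # least squares intersection
    A=np.zeros((2,2));b=np.zeros(2)
    for _,p,u in sp:
        M=np.eye(2)-np.outer(u,u);A+=M;b+=M@p
    return np.linalg.solve(A,b)
E
python3 - <<'E'
from h import *
d=imaging.grab_frame("top"); s=imaging.grab_frame("scene")
sp=spokes(d); a=axis(sp); print("axis",a)
for c,p,u in sp:
    r=p-a; print(c.round(0),p.round(3),"r",np.linalg.norm(r).round(3),"ang",np.degrees(np.arctan2(r[1],r[0])).round(1))
# antenna: top disc centre
for n,f,z in (("top",d,.182),("scene",s,.182)):
    hsv=cv2.cvtColor(f["frame"],cv2.COLOR_BGR2HSV)
    m=cv2.inRange(hsv,(5,200,150),(14,255,255)); nn,l,st,c=cv2.connectedComponentsWithStats(m)
    for i in range(1,nn):
        if st[i,4]>60: print(n,st[i],c[i].round(1),ray(f,c[i],z).round(3))
S=s["world_to_cam"];print("scene cam",(-S[:3,:3].T@S[:3,3]).round(3))
A=cv2.resize(s["frame"][130:230,160:290],None,fx=4,fy=4,interpolation=cv2.INTER_CUBIC)
B=cv2.resize(d["frame"][120:245,230:355],None,fx=3.2,fy=3.2,interpolation=cv2.INTER_CUBIC)
C=cv2.resize(d["frame"][180:250,60:200],None,fx=2.8,fy=2.8,interpolation=cv2.INTER_CUBIC)
I=np.zeros((600,800,3),np.uint8); I[:400,:400]=A[:400,60:460]; I[:400,400:]=B; I[400:596,:392]=C
cv2.imwrite("pics/crop1.png",I)
E
```

```text
axis [ 0.51592984 -0.09139889]
[304. 139.] [ 0.693 -0.063] r 0.18 ang 9.2
[249. 166.] [0.611 0.087] r 0.203 ang 62.0
[335. 193.] [ 0.543 -0.145] r 0.06 ang -63.8
[410. 201.] [ 0.526 -0.345] r 0.254 ang -87.8
[278. 222.] [0.462 0.006] r 0.111 ang 119.2
top [112 200  35  30 666] [127.2 214.1] [0.46  0.371 0.182]
scene [347 219  28  24 411] [361.1 230.3] [0.465 0.377 0.182]
scene cam [0.965 0.631 1.012]
```

View pics/crop1.png

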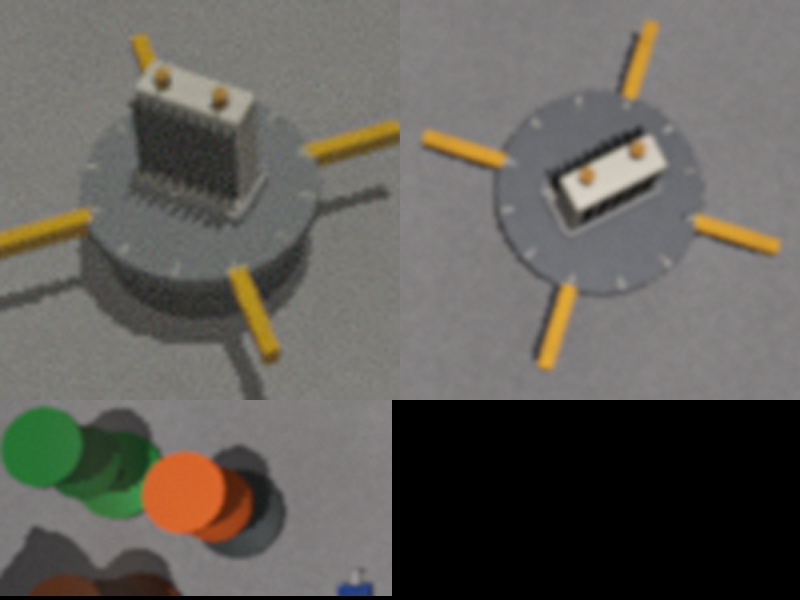

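```bash
cat >> h.py <<'E'
def report():
    d=imaging.grab_frame("top"); sp=[s for s in spokes(d) if np.linalg.norm(s[1]-[.52,-.035])<.2]
    a=axis(sp); angs=[]
    for c,p,u in sp:
        r=p-a; g=np.degrees(np.arctan2(r[1],r[0])); gu=np.degrees(np.arctan2(*(u*np.sign(u@r))[::-1])); angs.append(g)
        print(c.round(0),p.round(3),"r",np.linalg.norm(r).round(3),"ang",g.round(1),"dir",gu.round(1))
    m=np.mean(np.unwrap(np.array(angs),period=90)); print("axis",a.round(4),"spoke mod90",round(m%90,2)); return d,a,m
E
python3 - <<'E'
from h import *
d,a,m=report()
for o in ((.46,.371),(.465,.377)):
    print("orange ang",np.degrees(np.arctan2(o[1]-a[1],o[0]-a[0])),np.hypot(*(np.array(o)-a)))
T=d["world_to_cam"];print("top cam",(-T[:3,:3].T@T[:3,3]).round(3))
hsv=cv2.cvtColor(d["frame"],cv2.COLOR_BGR2HSV)
# foot of disc check, and obstacles
for n,px,z in (("blue",(424,135),.182),("white",(150,130),.182),("green",(75,197),.182),("wr1",(390,238),0),("wr2",(399,286),0),("adapter",(409,202),.04),("att",(187,255),.03)): print(n,ray(d,px,z).round(3))
w=imaging.grab_frame("wrist"); cv2.imwrite("pics/w0.png",w["frame"])
E
```

```text
[304. 139.] [ 0.693 -0.063] r 0.121 ang -16.6 dir -16.8
[249. 166.] [0.611 0.087] r 0.12 ang 73.7 dir 73.6
[335. 193.] [ 0.543 -0.145] r 0.122 ang -106.5 dir -106.5
[278. 222.] [0.462 0.006] r 0.12 ang 163.7 dir 163.5
axis [ 0.5772 -0.0282] spoke mod90 73.56
orange ang 106.36690822337202 0.41604577777617047
orange ang 105.48270914623528 0.420443766178499
top cam [0.358 0.069 1.118]
blue [ 0.674 -0.343  0.182]
white [0.669 0.332 0.182]
green [0.497 0.499 0.182]
wr1 [ 0.431 -0.313  0.   ]
wr2 [ 0.3   -0.333  0.   ]
adapter [ 0.528 -0.355  0.04 ]
att [0.369 0.249 0.03 ]
```

View pics/w0.png

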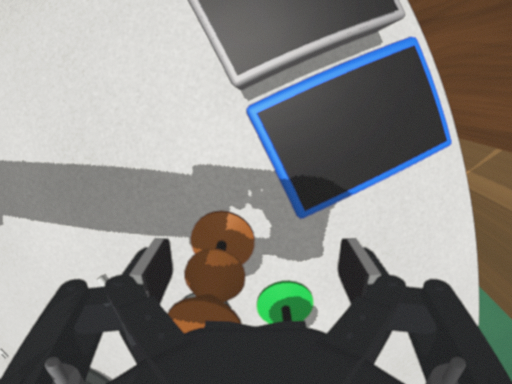

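Axis (0.577, -0.028), spoke radii all about 0.12 m (expected mean 0.1225), and orange at about (0.463, 0.373), bearing 106°. The jagged fins face about +28.6°, so the front should face -151.4°, which means a clockwise turn of about 102.6°. I'll move to the near side with the gripper shut and confirm the front with the wrist camera.

```bash
python3 -m pendant '[[[0,0,0,0,0,0.2,0],[0,0,0,0,0,0.2,0],[0,0,0,0.04,-0.19,0,0],[0,0,0,0.04,-0.19,0,0],[0,0,0,0.04,-0.19,0,0],[0,0,0,0.04,-0.19,0,0],[0,0,0,0.04,-0.19,0,0],[0,0,0,0.04,-0.19,0,0],[0,0,0,0.04,-0.19,0,0],[0,0,0,0.04,-0.19,0,0],[0,0,0,0.04,-0.19,0,0],[0,0,0,0.04,-0.19,0,0],[0,0,0,0.04,-0.19,0,0],[0,0,0,0.04,-0.19,0,0],[0,0,0,0.04,-0.19,0,0],[0,0,0,0.04,-0.19,0,0],[0,0,0,0.04,-0.19,0,0],[0,0,0,0.04,-0.19,0,0],[0,0,0,0,0,0,0]]]'
python3 - <<'E'
from h import *
w=imaging.grab_frame("wrist"); cv2.imwrite("pics/w1.png",w["frame"])
E
```

```text
time: 2.68
tool_pos: [0.436, -0.2018, 0.3306]
tool_rot: [-0.001, 0.85, 0.526, -0.0]
contact_force: [0.2, 0.4, -0.9]
gripper_width: -0.001
```

View pics/w1.png

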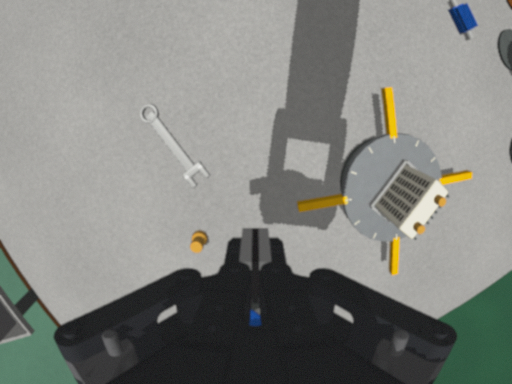

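The wrist view shows the slot rows on the base-facing side, at about (410,190), so the front faces -151.4° as assumed. I'll push the -106.5° spoke clockwise around the near side.

```bash
python3 -m pendant '[[[0,0,0,0.164,0.041,0,0],[0,0,0,0.164,0.041,0,0],[0,0,0,0.164,0.041,0,0],[0,0,0,0.164,0.041,0,0],[0,0,0,0,0,0,0],[0,0,0,0,0,-0.19,0],[0,0,0,0,0,-0.19,0],[0,0,0,0,0,-0.19,0],[0,0,0,0,0,-0.19,0],[0,0,0,0,0,-0.19,0],[0,0,0,0,0,-0.19,0],[0,0,0,0,0,0,0]]]'
python3 - <<'E'
import numpy as np
a=np.radians(-np.arange(80,212,8)); P=.135*np.c_[np.cos(a),np.sin(a)]
print("per-row deltas (4 rows each of 2deg), units"); 
for k in range(len(a)-1): print(int(np.degrees(a[k]).round()),((P[k+1]-P[k])/4/.25).round(3),(P[k+1]+[.577,-.028]).round(3))
E
```

```text
time: 4.22
tool_pos: [0.5959, -0.1565, 0.0422]
tool_rot: [-0.004, 0.849, 0.528, -0.003]
contact_force: [0.1, 0.3, 1.3]
gripper_width: 0.001
per-row deltas (4 rows each of 2deg), units
-80 [-0.019 -0.002] [ 0.582 -0.163]
-88 [-0.019  0.001] [ 0.563 -0.162]
-96 [-0.019  0.003] [ 0.544 -0.159]
-104 [-0.018  0.006] [ 0.526 -0.153]
-112 [-0.017  0.008] [ 0.509 -0.145]
-120 [-0.016  0.011] [ 0.494 -0.134]
-128 [-0.014  0.013] [ 0.48  -0.122]
-136 [-0.012  0.014] [ 0.468 -0.107]
-144 [-0.01   0.016] [ 0.458 -0.091]
-152 [-0.008  0.017] [ 0.45  -0.074]
-160 [-0.005  0.018] [ 0.445 -0.056]
-168 [-0.003  0.019] [ 0.442 -0.037]
-176 [0.    0.019] [ 0.442 -0.019]
-184 [0.003 0.019] [0.445 0.   ]
-192 [0.005 0.018] [0.45  0.018]
-200 [0.008 0.017] [0.458 0.035]
```

```bash
python3 -m pendant '[[[0,0,0,-0.019,-0.004,0,0],[0,0,0,-0.019,-0.004,0,0],[0,0,0,-0.019,-0.004,0,0],[0,0,0,-0.019,-0.004,0,0],[0,0,0,-0.019,0.001,0,0],[0,0,0,-0.019,0.001,0,0],[0,0,0,-0.019,0.001,0,0],[0,0,0,-0.019,0.001,0,0],[0,0,0,-0.019,0.003,0,0],[0,0,0,-0.019,0.003,0,0],[0,0,0,-0.019,0.003,0,0],[0,0,0,-0.019,0.003,0,0],[0,0,0,-0.018,0.006,0,0],[0,0,0,-0.018,0.006,0,0],[0,0,0,-0.018,0.006,0,0],[0,0,0,-0.018,0.006,0,0]]]'
python3 - <<'E'
from h import *
report()
E
```

```text
time: 6.22
tool_pos: [0.525, -0.1523, 0.0464]
tool_rot: [0.0, 0.849, 0.528, 0.0]
contact_force: [1.7, 0.4, 0.4]
gripper_width: -0.0
[314. 143.] [ 0.681 -0.091] r 0.121 ang -31.3 dir -31.4
[254. 156.] [0.639 0.075] r 0.12 ang 59.2 dir 59.2
[268. 217.] [0.474 0.033] r 0.12 ang 149.2 dir 149.1
axis [ 0.5776 -0.028 ] spoke mod90 59.04
```

The disc has turned 14.5° clockwise at about 1.7 N, with the finger 9° behind the spoke as planned. Continuing.

```bash
python3 -m pendant '[[[0,0,0,-0.017,0.008,0,0],[0,0,0,-0.017,0.008,0,0],[0,0,0,-0.017,0.008,0,0],[0,0,0,-0.017,0.008,0,0],[0,0,0,-0.016,0.011,0,0],[0,0,0,-0.016,0.011,0,0],[0,0,0,-0.016,0.011,0,0],[0,0,0,-0.016,0.011,0,0],[0,0,0,-0.014,0.013,0,0],[0,0,0,-0.014,0.013,0,0],[0,0,0,-0.014,0.013,0,0],[0,0,0,-0.014,0.013,0,0],[0,0,0,-0.012,0.014,0,0],[0,0,0,-0.012,0.014,0,0],[0,0,0,-0.012,0.014,0,0],[0,0,0,-0.012,0.014,0,0],[0,0,0,-0.010,0.016,0,0],[0,0,0,-0.010,0.016,0,0],[0,0,0,-0.010,0.016,0,0],[0,0,0,-0.010,0.016,0,0]]]'
python3 -m pendant '[[[0,0,0,-0.008,0.017,0,0],[0,0,0,-0.008,0.017,0,0],[0,0,0,-0.008,0.017,0,0],[0,0,0,-0.008,0.017,0,0],[0,0,0,-0.005,0.018,0,0],[0,0,0,-0.005,0.018,0,0],[0,0,0,-0.005,0.018,0,0],[0,0,0,-0.005,0.018,0,0],[0,0,0,-0.003,0.019,0,0],[0,0,0,-0.003,0.019,0,0],[0,0,0,-0.003,0.019,0,0],[0,0,0,-0.003,0.019,0,0],[0,0,0,0,0.019,0,0],[0,0,0,0,0.019,0,0],[0,0,0,0,0.019,0,0],[0,0,0,0,0.019,0,0]]]'
python3 - <<'E'
from h import *
d,a,m=report()
E
```

```text
time: 8.78
tool_pos: [0.456, -0.0901, 0.0463]
tool_rot: [-0.0, 0.849, 0.528, -0.0]
contact_force: [1.2, -0.8, -0.5]
gripper_width: -0.003
time: 10.78
tool_pos: [0.4402, -0.0171, 0.0463]
tool_rot: [-0.0, 0.849, 0.528, -0.0]
contact_force: [0.5, -1.2, 0.6]
gripper_width: -0.004
[302. 138.] [ 0.694 -0.057] r 0.121 ang -14.2 dir -14.2
[249. 168.] [0.605 0.087] r 0.118 ang 76.5 dir 76.7
[335. 191.] [ 0.548 -0.147] r 0.124 ang -103.7 dir -103.5
axis [ 0.5773 -0.0272] spoke mod90 76.2
```

```bash
python3 -m pendant '[[[0,0,0,0.003,0.019,0,0],[0,0,0,0.003,0.019,0,0],[0,0,0,0.003,0.019,0,0],[0,0,0,0.003,0.019,0,0],[0,0,0,0.005,0.018,0,0],[0,0,0,0.005,0.018,0,0],[0,0,0,0.005,0.018,0,0],[0,0,0,0,0,0,0]]]'
python3 - <<'E'
from h import *
d,a,m=report()
print("foot guess",ray(d,(144.5,219),0.005).round(3))
s=imaging.grab_frame("scene")
for f in (d,s):
    hsv=cv2.cvtColor(f["frame"],cv2.COLOR_BGR2HSV); 
    m0=cv2.inRange(hsv,(5,200,150),(14,255,255)); v=hsv[...,2][m0>0]; t=cv2.threshold(v,0,255,cv2.THRESH_OTSU)[0]
    m1=cv2.inRange(hsv,(5,180,int(t)),(14,255,255)); m1=cv2.morphologyEx(m1,cv2.MORPH_OPEN,np.ones((5,5)))
    c=max(cv2.findContours(m1,0,1)[0],key=cv2.contourArea); e=cv2.fitEllipse(c); o=ray(f,e[0],.182)
    print(t,np.round(e[0]+e[1],1),o.round(3),np.degrees(np.arctan2(o[1]+.028,o[0]-.577)).round(2))
E
```

```text
time: 11.82
tool_pos: [0.4468, 0.0157, 0.0462]
tool_rot: [-0.0, 0.849, 0.528, -0.0]
contact_force: [-0.2, -0.9, -0.1]
gripper_width: -0.004
[312. 142.] [ 0.685 -0.084] r 0.121 ang -28.1 dir -28.1
[253. 159.] [0.632 0.078] r 0.118 ang 63.0 dir 62.6
[332. 201.] [ 0.522 -0.136] r 0.123 ang -117.2 dir -117.6
axis [ 0.5783 -0.0268] spoke mod90 62.56
foot guess [0.466 0.378 0.005]
194.0 [125.1 212.7  26.3  27.4] [0.463 0.376 0.182] 105.78
177.0 [355.9 227.6  12.8  22.1] [0.47  0.365 0.182] 105.26
```

Refined orange bearing is about 105.7° and the front is at 107.6°, so one more row of about 2°. Then I back off and lift.

```bash
python3 -m pendant '[[[0,0,0,0.006,0.017,0,0],[0,0,0,0,0,0,0],[0,0,0,-0.01,-0.03,0,0],[0,0,0,-0.02,-0.05,0,0],[0,0,0,-0.03,-0.05,0,0],[0,0,0,-0.1,0,0,0],[0,0,0,0,0,0.2,0],[0,0,0,0,0,0.2,0],[0,0,0,0,0,0.2,0],[0,0,0,0,0,0.2,0],[0,0,0,0,0,0.2,0],[0,0,0,0,-0.15,0,0],[0,0,0,0,-0.15,0,0],[0,0,0,0,-0.15,0,0],[0,0,0,0,-0.15,0,0],[0,0,0,0,0,0,0]]]'
python3 - <<'E'
from h import *
d,a,m=report()
s=imaging.grab_frame("scene")
A=cv2.resize(s["frame"][110:310,150:410],None,fx=3,fy=3,interpolation=cv2.INTER_CUBIC); cv2.imwrite("pics/end.png",A)
E
```

```text
time: 13.92
tool_pos: [0.4074, -0.1653, 0.2959]
tool_rot: [-0.0, 0.85, 0.526, -0.0]
contact_force: [0.4, -0.5, 0.4]
gripper_width: -0.001
[313. 142.] [ 0.684 -0.087] r 0.122 ang -29.7 dir -30.4
[253. 158.] [0.635 0.076] r 0.118 ang 60.9 dir 60.9
[269. 218.] [0.472 0.03 ] r 0.119 ang 151.9 dir 151.2
axis [ 0.5775 -0.0266] spoke mod90 61.03
```

View pics/end.png

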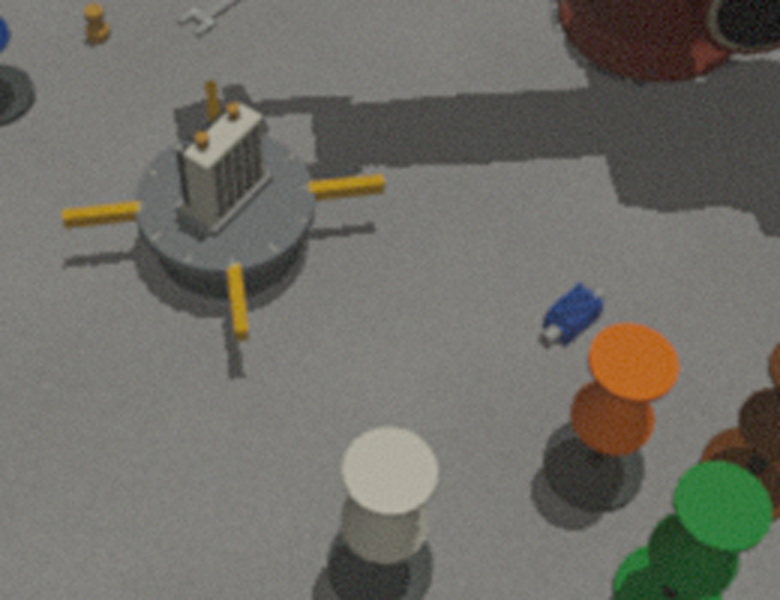

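The enlarged view shows the slotted face at about (240,160) pointing at the orange antenna at about (615,400). The front is at 106.0° and the target is 105.7°. Handing in.

```bash
python3 -c "
from plant import manip
print(manip.job_done())"
```

```text
the job is handed in; nothing more can be done
None
```

The job is handed in. I turned the disc about 102.5° clockwise with the shut gripper, pushing one side of a single spoke at about 1–2 N as read at the end of each move. Then I backed off and lifted clear.

**Aim:** At the last check the radio's front pointed at 106.0°, and the orange antenna's bearing was 105.3–105.8° from the two cameras. That is a miss of about 2–5 mm at the pole, against the 30 mm allowed. The play in the cradle could add up to about 2° (15 mm), and I did not measure the radio's own angle separately from the disc's.

**Scene:** The last view shows the radio upright in its cradle with its slots toward the orange antenna. The arm was clear of everything. The wrench, adapter and attenuator looked undisturbed, though I did not measure them again.

**Disagreements:** The two cameras' fixes on the antenna differed by about 1 cm, or 0.5° in bearing. My first axis estimate was wrong because it took the brass adapter for a spoke, and I corrected that before moving.

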